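# Free the salt-seized keeper and clear the spent cartridge

### The job

The spent cartridge in the metal holder is locked in by a steel keeper bar over its top, whose black knob has seized with dried salt. Rock the knob back and forth in small arcs, firmly but without ever wrenching its stem, until it breaks free, and swing the keeper counter-clockwise (seen from above) well clear of the cartridge. Then lift the cartridge out and stand it upright in the steel tray beside the two used ones, leaving those and the small vial undisturbed.

Things in the scene. Friction and masses are not known exactly. Their poses are not given: they have to be found in the camera images.
- holder: Aluminium block, 76 (x) x 170 (y) x 80 mm high, fixed to the bench on a thin grey plate; origin under its centre, z up. The bore with the spent cartridge is at local (0, +32) mm, 35 mm across, 50 mm deep from the block's top; the knob's upright axis is at local (0, -34) mm, where a steel bush of 20 mm diameter rises to 124 mm.
- keeper (a joint): Keeper angle, rad: near 0 at the start (bar over the cartridge), positive counter-clockwise from above, opens. Seized: either way salt lets it move only 0.2 to 0.4 rad (varies, unlike on the two sides), stiff (0.1 to 0.25 N m), then a dead stop. Each reversed stroke to the dead stop shifts the salt; after 2 to 6 strokes the next counter-clockwise one runs on freely. Clear from 0.9, end stop 1.5.
- stem_twist (a joint): Elastic twist of the knob relative to the keeper, rad, 0 at rest, positive counter-clockwise: the torque on the knob divided by 5 N m/rad. The stem is ruined at a twist beyond 0.12 rad either way (0.6 N m); 0.06 to 0.07 rad (0.3 to 0.35 N m) is plenty for every stroke.
- knob_grip (a point): Middle of the black bar knob, on its turning axis, 150 mm above the bench. The bar is 10 mm thick, 44 mm long (along the keeper) and 32 mm high (134 to 166 mm above the bench), over a round skirt of 44 mm diameter with its top at 134 mm. Axes turn with the knob: y along the bar, z up.
- cartridge: The spent cartridge: white plastic cylinder with a cream collar, 32 mm diameter, 92 mm tall, about 0.12 kg; origin at the centre of its underside, z up along it. At the start it stands in the holder's bore on its floor, 42 mm of it above the block, its top 2 mm under the keeper bar.
- tray: Low steel tray, 160 (x) x 240 (y) x 25 mm high, walls and floor 3 mm thick, fixed to the bench; origin under its centre, z up. The two used cartridges stand near local y = +75 mm; the part with negative local y is empty.
- used_a: A used cartridge of the same make, standing in the tray near local (-40, +75) mm; origin at the centre of its underside.
- used_b: A used cartridge of the same make, standing in the tray near local (+40, +75) mm; origin at the centre of its underside.
- vial: Small amber vial with a red cap, 28 mm diameter, 50 mm tall, loose; origin under its centre.
- keeper_end (a point): Outer end of the keeper, a flat steel bar that turns with the knob: 16 mm wide, 6 mm thick, its underside 124 mm above the bench, reaching 82 mm from the knob's axis. At keeper angle 0 it points along the holder's +y, over the cartridge. Pushing longer one way never frees it; once free it turns at 0.03 N m and stays where it is left.
Mind the look-alikes: they are no part of the job. Leave any red look-alike of the cartridge alone. Leave any pink look-alike of the holder alone.

How it is judged:
By the outcome, as a careful person would: the job done as asked, in the order asked, and still so for the second after the job is handed in, with the robot touching nothing.
It also fails if it takes over 72 s, if anything falls off the work surface, if the arm or the gripper's body presses on something with over 40 N, if the wrist force passes 120 N, or if a joint passes its speed limit or range.

### The arm

A 7-joint arm with a two-finger parallel gripper is mounted at the origin on the work surface. World frame = base frame: x ahead of the robot, y to its left, z up, the work surface at z = 0. Lengths are in m, angles in degrees, forces in N, time in s.
With the tool pointing down it reaches from about 0.425 to 0.95 m from the base axis. Payload 16.7 kg.
Tool frame: the origin (TCP) lies at the very end of the fingers, on their centre line; the grasp point (between the pads) lies 19 mm behind it (env.tcp_to_grasp is the distance from the TCP to the grasp point, in m); x points along the fingers, y is the direction in which the jaws open and shut, and the axes are right-handed (so a half turn about x gives the same grasp; the last joint's range is limited). The gripper opens to 94 mm and grips with 3 to 60 N. Pads are 16 mm wide; open, the fingers measure 119 mm over their backs; the gripper's body (75 mm by 177 mm) begins 78 mm behind the grasp point.
Start: joints at [62.653, 24.414, 4.234, 92.017, -1.954, 63.644, -3.845], TCP at [0.217, -0.639, 0.205] pointing down, gripper open.
Joint ranges: [-163.25, 163.25], [-28.42, 122.38], [-70.27, 78.77], [12.13, 141.07], [-58.53, 238.53], [9.26, 117.41], [-156.51, 156.51]. Speed limits (degrees/s): [108.29, 108.29, 136.94, 136.94, 172.46, 172.46, 172.46].

### API

Orientations are given as [roll, pitch, yaw] about the fixed x, y, z axes, in that order (R = Rz(yaw) Ry(pitch) Rx(roll)).
In Python, from cell import env gives the robot as it stands.
- The arm moves only by the shell command python3 -m creep 'ROWS' [FORCE]. ROWS is JSON, a list of rows, each a list of 7 numbers: the shift along the tool's x, y, z in cm, then the turn, a rotation vector about the tool's x, y, z in rad, then the opening, from 0 (shut) to 1 (fully open). A call has exactly 10 rows; each row shifts and turns the commanded pose from where the row before left it, along the tool's axes as they then stand; what a row does not reach is not made up. A row lasts 1/8 s, in which the tool goes at most 62.5 mm and 10.7 degrees, less where a joint would pass 70% of its speed; a pose out of reach is approached as far as the arm can. A call with a gripper value outside its range is refused whole. The fingers move at their own pace and stop on an object; FORCE is the grip in N (left out, the last holds). Time passes only in rows, so rows that do not move let the fingers close, or fill a call up. It gives the time, the measured TCP pose, the force and the opening at its end, in the units of the state.
- env.get_obs(): the state, without advancing time (a new reading comes with each control period).
- env.grab_frame(name): name is "scene" or "top" or "wrist"; returns a dict with "img" (400x640x3 uint8, red, green, blue), "camera_matrix" (3x3 intrinsics, pixels), "extrinsics" (4x4, takes a point from world to camera coordinates); the wrist camera has in their place "tool_from_camera" (4x4, takes a point from camera to tool coordinates, whose origin is the TCP and whose axes are the tool frame's). Camera axes: x right, y down, z forward; pixel columns grow to the right and rows downward; lengths in m; the calibration is good to about 2 mm. A picture is of the moment at which its call begins: read the wrist's pose just before it. There is no depth.
- env.job_done(): hands the job in, once; it reports no verdict.
The state is a dict: "clock": time; "joint_positions": joint angles; "joint_vel": joint speeds; "joint_torque": joint torques, N m; "ee_pos": TCP position; "ee_rot": TCP orientation; "wrist_force": force on the tool from outside, world axes, zero at the start; "moment": the same for the moment, N m; "grip_width": opening from 0.0 (shut) to 1.0 (fully open).
Only numpy, scipy, OpenCV 4.12 (cv2) and the standard library are available. Lean on these libraries where they do the work, as an engineer would, in place of code of your own. Each camera call takes 0.05 s, during which the arm holds its last target.

## Working session

There is one attempt and no reset: what is moved stays moved. The work goes in short steps, Python scripts to look and compute and a shell command to move; the robot and the scene stay as the last step left them, time stands still between calls to the robot, and variables do not carry over. Pictures are saved under pics/ and viewed, and the job is handed in when it is done.

```bash
ls; mkdir -p pics; python3 - <<'E'
from cell import env
import cv2
o=env.get_obs();print(o)
for n in("scene","top","wrist"):
    f=env.grab_frame(n);cv2.imwrite(f"pics/{n}0.png",f["img"][:,:,::-1]);print(n,f["camera_matrix"].tolist(),(f.get("extrinsics") if "extrinsics" in f else f["tool_from_camera"]).tolist())
print(env.tcp_to_grasp)
E
```

```text
pics
{'clock': 0.0, 'joint_positions': array([62.65188413, 24.44828141,  4.23126644, 92.05362864, -1.95354338,
       63.64220322, -3.84417436]), 'joint_vel': array([ 0.0401332 ,  0.00290039,  0.0979044 ,  0.02901048, -0.07567215,
       -0.00357741,  0.02966774]), 'joint_torque': array([-2.73781852e-04, -9.35799837e+01,  3.66652228e+00, -4.54178774e+01,
       -4.88334324e-02,  2.01650203e-02,  8.60094929e-05]), 'ee_pos': array([ 0.21715868, -0.63864442,  0.20478083]), 'ee_rot': array([-85.68695632,  89.92803779, 113.09412182]), 'wrist_force': array([-0.14024389,  0.3697971 , -0.28638568]), 'moment': array([-0.02670824, -0.01267865,  0.01527793]), 'grip_width': 1.0002737349880204}
scene [[406.9247800607615, 0.0, 321.557418294398], [0.0, 406.9247800607615, 193.97538043300807], [0.0, 0.0, 1.0]] [[-0.4520910039083693, 0.891839757725788, 0.015348313416487585, 0.2200872772548987], [0.48440309558581385, 0.2599293388802047, -0.8353384821592865, -0.1433474037321158], [-0.7489775465072392, -0.3702142424717173, -0.5495216551684644, 1.2382449753190987], [0.0, 0.0, 0.0, 1.0]]
top [[512.9996755261596, 0.0, 334.26941797168905], [0.0, 512.9996755261596, 195.76444022785716], [0.0, 0.0, 1.0]] [[0.012438787751296249, -0.9998860799520352, -0.0085500688553322, 0.017533098632653794], [-0.986279354492221, -0.010860927286941166, -0.16472727509697993, 0.5247561561591984], [0.16461564768176368, 0.010481764003281796, -0.9863020942701546, 1.115648696549511], [0.0, 0.0, 0.0, 1.0]]
wrist [[305.8083317804299, 0.0, 321.0290505297248], [0.0, 305.8083317804299, 195.53104950790208], [0.0, 0.0, 1.0]] [[0.0008625288160533543, -0.2676123855812294, 0.9635262669629525, -0.1802224736831507], [0.9999996263444497, 0.0002866332438771131, -0.0008155687234773271, 2.491560364026313e-06], [-5.7922367765186596e-05, 0.9635266103875415, 0.2676125328158088, -0.07826941613319087], [0.0, 0.0, 0.0, 1.0]]
0.0188
```

View pics/scene0.png

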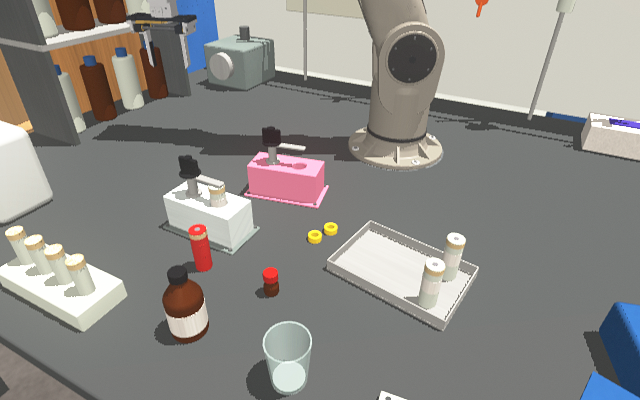

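View pics/top0.png

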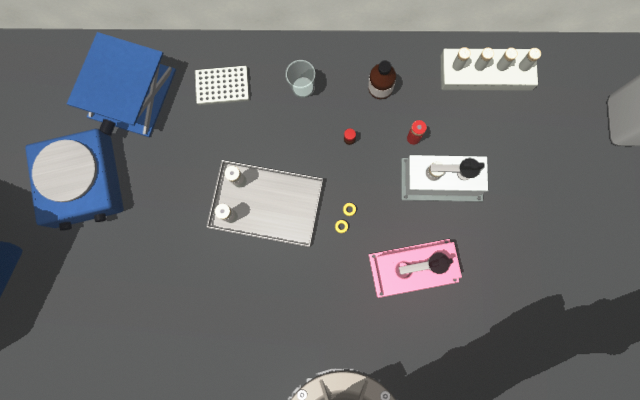

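View pics/wrist0.png

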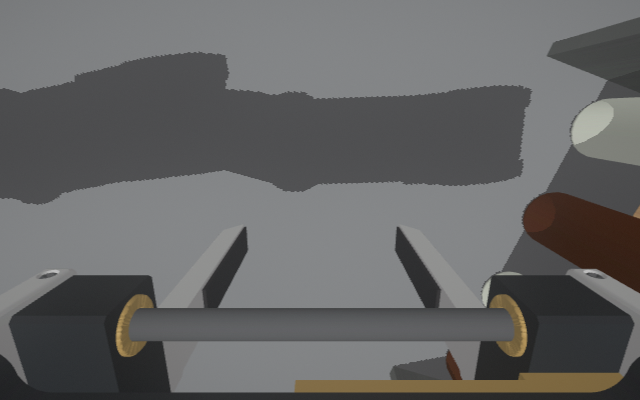

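The top view shows the aluminium holder at (448,175), with its knob at (470,168) and its cartridge at (437,170). What could be mistaken for them:
- Holders: aluminium at (448,175), pink look-alike at (415,268).
- Cartridges: the one in the aluminium holder at (437,170), the red one at (417,130), the one in the pink holder at (404,270), used ones at (233,175) and (224,213), and the rack at (490,60).

I choose the aluminium holder, and check it in a crop.

```bash
python3 - <<'E'
import cv2
a=cv2.imread("pics/top0.png")
cv2.imwrite("pics/crop_h.png",cv2.resize(a[145:210,390:500],None,fx=7,fy=7,interpolation=cv2.INTER_CUBIC))
cv2.imwrite("pics/crop_t.png",cv2.resize(a[150:255,200:370],None,fx=4.5,fy=4.5,interpolation=cv2.INTER_CUBIC))
b=cv2.imread("pics/scene0.png")
cv2.imwrite("pics/crop_s.png",cv2.resize(b[145:250,150:270],None,fx=5.5,fy=5.5,interpolation=cv2.INTER_CUBIC))
E
```

```text
(no output)
```

View pics/crop_h.png

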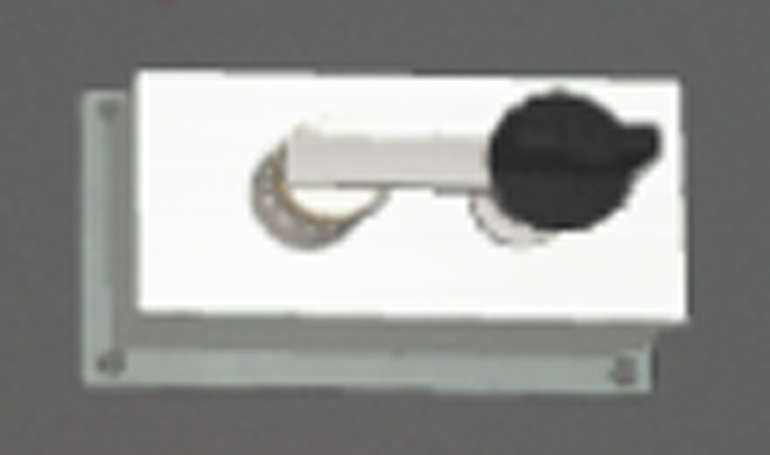

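View pics/crop_t.png

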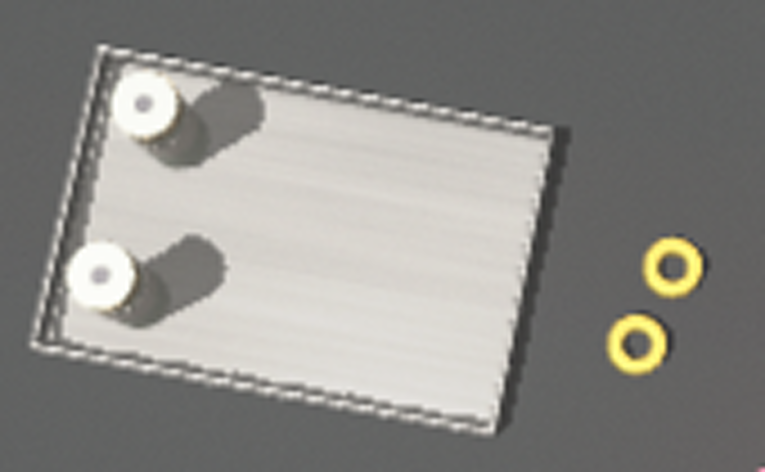

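View pics/crop_s.png

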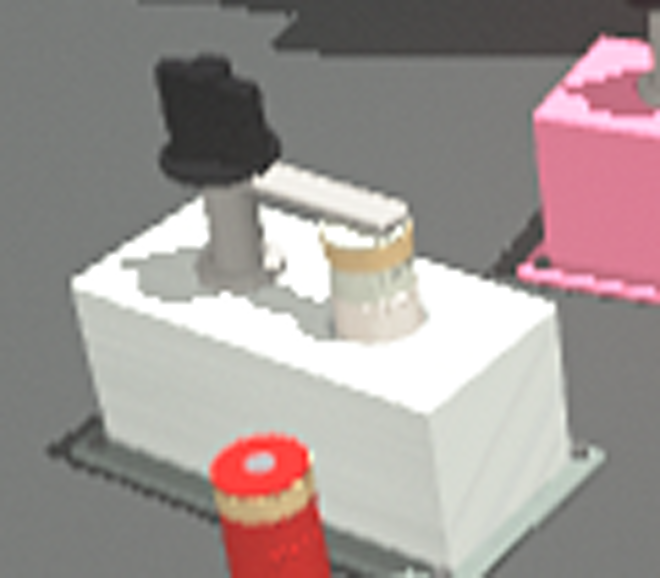

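The crop confirms it: an aluminium-white block on a grey plate, the keeper bar over a white cartridge with a cream collar, and a black knob. Now I measure.

```bash
cat > h.py <<'E'
import numpy as np,cv2
from cell import env
from scipy.spatial.transform import Rotation as R
def cam(name):
    o=env.get_obs(); f=env.grab_frame(name); K=f["camera_matrix"]
    if "extrinsics" in f: E=np.linalg.inv(f["extrinsics"])
    else:
        T=np.eye(4);T[:3,:3]=R.from_euler("xyz",o["ee_rot"],degrees=True).as_matrix();T[:3,3]=o["ee_pos"];E=T@f["tool_from_camera"]
    return f["img"],K,E
def ray(K,E,p):
    d=E[:3,:3]@np.linalg.solve(K,[p[0],p[1],1.]);return E[:3,3],d
def onz(K,E,p,z):
    o,d=ray(K,E,p);return o+d*(z-o[2])/d[2]
def proj(K,E,X):
    c=np.linalg.inv(E)@np.r_[X,1];u=K@c[:3];return u[:2]/u[2]
E
python3 - <<'E'
from h import *
img,K,E=cam("top")
hsv=cv2.cvtColor(img,cv2.COLOR_RGB2HSV)
def blobs(m,lo):
    cs,_=cv2.findContours(m.astype(np.uint8)*255,cv2.RETR_EXTERNAL,cv2.CHAIN_APPROX_NONE)
    return [c for c in cs if cv2.contourArea(c)>lo]
m=(hsv[...,2]>225)&(hsv[...,1]<40);m[:, :400]=0;m[:150]=0;m[230:]=0
m=cv2.morphologyEx(m.astype(np.uint8),cv2.MORPH_CLOSE,np.ones((3,3)))
for c in blobs(m,300):
    b=cv2.boxPoints(cv2.minAreaRect(c));W=np.array([onz(K,E,p,.08) for p in b])
    print("block",b.round(1).tolist(),W.round(4).tolist(),W.mean(0),[np.linalg.norm(W[i]-W[i-1]) for i in range(4)])
# red things
m=((hsv[...,0]<6)|(hsv[...,0]>174))&(hsv[...,1]>170)&(hsv[...,2]>120)
for c in blobs(m,20): 
    (x,y),r=cv2.minEnclosingCircle(c);print("red",x,y,r,onz(K,E,(x,y),.05))
# black knob
m=(hsv[...,2]<60);m[:, :455]=0;m[:150]=0;m[200:]=0;m[:,495:]=0
for c in blobs(m,40): 
    print("black",cv2.boundingRect(c),cv2.contourArea(c))
# tray corners from crop
for n,p in dict(TL=(100,46),TR=(553,128),BR=(495,433),BL=(32,346)).items():
    q=(p[0]/4.5+200,p[1]/4.5+150);print(n,q,onz(K,E,q,.025).round(4))
for p in((143,103),(100,275)):
    q=(p[0]/4.5+200,p[1]/4.5+150);print("used",onz(K,E,q,.095).round(4))
E
```

```text
block [[410.0, 156.0], [487.0, 156.0], [487.0, 189.0], [410.0, 189.0]] [[0.6095, -0.1432, 0.08], [0.6113, -0.3132, 0.08], [0.5371, -0.3105, 0.08], [0.5353, -0.1423, 0.08]] [ 0.57329704 -0.22732784  0.08      ] [np.float64(0.0742434111296708), np.float64(0.17000982841009604), np.float64(0.07420976659593985), np.float64(0.16818615930861297)]
red 349.5789489746094 134.1052703857422 5.532678127288818 [ 0.66713229 -0.00969431  0.05      ]
red 418.8235168457031 126.94117736816406 6.578095436096191 [ 0.68572265 -0.16845454  0.05      ]
black (460, 159, 24, 19) 274.5
TL (222.22222222222223, 160.22222222222223) [0.6086 0.2857 0.025 ]
TR (322.8888888888889, 178.44444444444446) [0.5679 0.0507 0.025 ]
BR (310.0, 246.22222222222223) [0.4114 0.0773 0.025 ]
BL (207.11111111111111, 226.88888888888889) [0.4525 0.3127 0.025 ]
used [0.564 0.247 0.095]
used [0.4798 0.2638 0.095 ]
```

```bash
cat >> h.py <<'E'
def pose():
    o=env.get_obs();return o,R.from_euler("xyz",o["ee_rot"],degrees=True).as_matrix(),np.array(o["ee_pos"])
def plan(target,ydir):
    """tool-frame shift (cm) and turn to tool down, tool y along ydir (either sign)"""
    o,A,p=pose()
    x=np.array([0,0,-1.]);y=np.r_[ydir,0];y/=np.linalg.norm(y)
    best=None
    for s in(1,-1):
        B=np.c_[x,s*y,np.cross(x,s*y)];r=R.from_matrix(A.T@B).as_rotvec()
        print("turn",r.round(4))
    print("t",round(o["clock"],2),"p",p.round(4),"shift cm",(A.T@(np.array(target)-p)*100).round(2),"q",o["joint_positions"].round(0),"M",o["moment"].round(3),"F",o["wrist_force"].round(1),"g",round(o["grip_width"],3))
    print("tool y",A[:,1].round(3),"z",A[:,2].round(3))
E
python3 - <<'E'
from h import *
img,K,E=cam("top")
g=cv2.cvtColor(img,cv2.COLOR_RGB2GRAY).astype(float)
def cross(v,thr):  # subpixel rising
    i=np.where((v[:-1]<thr)&(v[1:]>=thr))[0][0];return i+(thr-v[i])/(v[i+1]-v[i])
top=[(c,145+cross(g[145:175,c],170)) for c in range(414,455)]
bot=[(c,200-cross(g[200:175:-1,c],190)) for c in range(414,484)]
lef=[(400+cross(g[r,400:420],190),r) for r in range(159,187)]
rig=[(495-cross(g[r,495:480:-1],170),r) for r in list(range(174,187))]
L={}
for n,pts in dict(top=top,bot=bot,lef=lef,rig=rig).items():
    W=np.array([onz(K,E,p,.08)[:2] for p in pts]);vx,vy,x,y=cv2.fitLine(W.astype(np.float32),cv2.DIST_HUBER,0,.01,.01).ravel()
    print(n,"dir",vx,vy,"pt",x,y,np.degrees(np.arctan2(vy,vx)))
plan([.573,-.261,.3],[1,0])
E
```

```text
top dir 0.014625699 0.999893 pt 0.61214954 -0.19849956 89.16197
bot dir 0.0048902594 0.999988 pt 0.5346653 -0.21289986 89.7198
lef dir 0.99999684 -0.0025024265 pt 0.5726789 -0.14091145 -0.14337863
rig dir 0.9998152 -0.019222291 pt 0.555861 -0.31210744 -1.101424Traceback (most recent call last):
  File "<stdin>", line 14, in <module>
  File "h.py", line 21, in plan
    x=np.array([0,0,-1.]);y=np.r_[ydir,0];y/=np.linalg.norm(y)
                                          ^^^^^^^^^^^^^^^^^^^^
numpy._core._exceptions._UFuncOutputCastingError: Cannot cast ufunc 'divide' output from dtype('float64') to dtype('int64') with casting rule 'same_kind'
```

```bash
sed -i 's/y=np.r_\[ydir,0\];/y=np.r_[ydir,0.]*1.0;/' h.py; python3 - <<'E'
from h import *
plan([.573,-.261,.3],[1,0])
E
```

```text
turn [-1.243e+00 -4.000e-04  5.000e-04]
turn [1.8985e+00 5.0000e-04 4.0000e-04]
t 0.25 p [ 0.2172 -0.6389  0.2052] shift cm [ -9.47 -24.33 -45.85] q [63. 24.  4. 92. -2. 64. -4.] M [ 0.012  0.035 -0.038] F [-1.1 -0.3 -0.2] g 0.997
tool y [ 0.322 -0.947 -0.001] z [-0.947 -0.322 -0.   ]
```

```bash
python3 -m creep '[[-1,-2.43,-4.58,0,0,0,1],[-1,-2.43,-4.58,0,0,0,1],[-1,-2.43,-4.58,0,0,0,1],[-1,-2.43,-4.58,0,0,0,1],[-1,-2.43,-4.58,0,0,0,1],[-1,-2.43,-4.58,0,0,0,1],[-1,-2.43,-4.58,0,0,0,1],[-0.8,-2.43,-4.58,0,0,0,1],[-0.8,-2.43,-4.58,0,0,0,1],[-0.9,-2.43,-4.58,0,0,0,1]]' 25
python3 -m creep '[[0,0,0,-0.155,0,0,1],[0,0,0,-0.155,0,0,1],[0,0,0,-0.155,0,0,1],[0,0,0,-0.155,0,0,1],[0,0,0,-0.155,0,0,1],[0,0,0,-0.155,0,0,1],[0,0,0,-0.155,0,0,1],[0,0,0,-0.155,0,0,1],[0,0,0,0,0,0,0.7],[0,0,0,0,0,0,0.7]]'
python3 - <<'E'
from h import *
plan([.573,-.261,.25],[1,0])
img,K,E=cam("wrist");cv2.imwrite("pics/w1.png",img[:,:,::-1])
for X in([.573,-.2605,.166],[.573,-.2385,.166],[.573,-.2825,.166]):print(proj(K,E,X))
E
```

```text
clock: 1.5
ee_pos: [0.5736, -0.2602, 0.3008]
ee_rot: [-34.3, 90.0, 164.5]
wrist_force: [-0.0, -0.7, -0.4]
grip_width: 1.001
clock: 2.75
ee_pos: [0.5726, -0.2616, 0.3004]
ee_rot: [-134.2, 90.0, 135.4]
wrist_force: [0.6, -0.2, -0.2]
grip_width: 0.824
turn [-0.0069 -0.0001  0.0001]
turn [3.1347e+00 2.0000e-04 2.0000e-04]
t 2.75 p [ 0.5726 -0.2616  0.3004] shift cm [ 5.04  0.04 -0.06] q [ 34.  18. -19.  90.   6.  73.  13.] M [-0.069 -0.116 -0.034] F [ 0.6 -0.2 -0.2] g 0.824
tool y [ 1.    -0.007 -0.   ] z [-0.007 -1.    -0.   ]
[321.1542353  186.20469705]
[321.01151523 165.63711693]
[321.29187205 206.03971384]
```

View pics/w1.png

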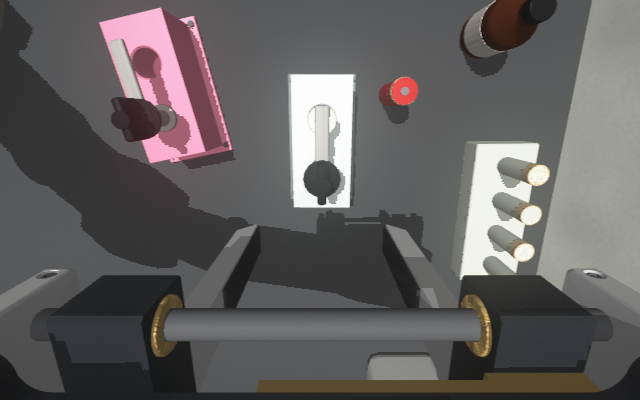

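The wrist view shows the aluminium holder at (322,140), the knob skirt at (322,179) and the bar tip at (322,203). All three line up with the tool.

```bash
python3 - <<'E'
from h import *
img,K,E=cam("wrist")
g=cv2.cvtColor(img,cv2.COLOR_RGB2GRAY)
c=img[65:215,280:365];cv2.imwrite("pics/w1c.png",cv2.resize(cv2.convertScaleAbs(c,alpha=1.5,beta=10)[:,:,::-1],None,fx=3.9,fy=3.9,interpolation=cv2.INTER_CUBIC))
# black skirt silhouette
m=(g<60).astype(np.uint8);m[:150]=0;m[206:]=0;m[:,:295]=0;m[:,:][:,350:]=0
for r in range(158,208,3):
    xs=np.where(m[r])[0];print(r,(xs.min(),xs.max(),len(xs)) if len(xs) else None)
for X in([.573,-.2605,.134],[.551,-.2605,.134],[.595,-.2605,.134],[.573,-.1790,.130],[.573,-.1410,.08],[.573,-.3118,.08]):print(X,proj(K,E,X))
E
```

```text
158 None
161 None
164 None
167 None
170 None
173 None
176 None
179 None
182 None
185 None
188 None
191 None
194 None
197 None
200 None
203 None
206 None
[0.573, -0.2605, 0.134] [321.09892298 179.70727996]
[0.551, -0.2605, 0.134] [302.13113751 179.82003423]
[0.595, -0.2605, 0.134] [340.07095667 179.59450044]
[0.573, -0.179, 0.13] [320.65029784 106.57192358]
[0.573, -0.141, 0.08] [320.50623723  74.83369085]
[0.573, -0.3118, 0.08] [321.32339773 207.66154295]
```

View pics/w1c.png

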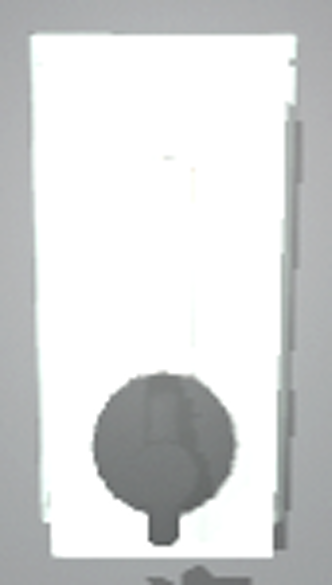

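```bash
python3 -m creep '[[3,0.14,-0.16,0,0,0,0.5],[4,0,0,0,0,0,0.4],[4,0,0,0,0,0,0.4],[3,0,0,0,0,0,0.35],[2.1,0,0,-0.007,0,0,0.3],[0,0,0,0,0,0,0.2],[0,0,0,0,0,0,0],[0,0,0,0,0,0,0],[0,0,0,0,0,0,0],[0,0,0,0,0,0,0]]' 25
python3 - <<'E'
from h import *
plan([.574,-.26,.139],[1,0])
img,K,E=cam("wrist");cv2.imwrite("pics/w2.png",img[:,:,::-1])
E
```

```text
clock: 4.1
ee_pos: [0.5734, -0.2601, 0.1404]
ee_rot: [-74.4, 89.9, -164.2]
wrist_force: [-6.3, 1.5, 0.7]
grip_width: 0.105
turn [0.003  0.0003 0.001 ]
turn [-3.1385e+00 -1.5000e-03  4.0000e-04]
t 4.1 p [ 0.5734 -0.2601  0.1404] shift cm [ 0.14  0.06 -0.01] q [ 33.  25. -19. 101.   9.  56.  11.] M [ 0.16  1.37 -0.08] F [-6.3  1.5  0.7] g 0.105
tool y [ 1.     0.003 -0.001] z [ 0.003 -1.     0.   ]
```

View pics/w2.png

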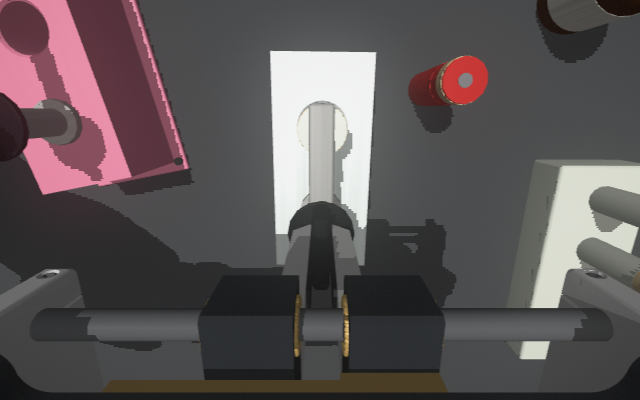

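The knob is gripped (opening 9.9 mm) with a small sideways load. I relieve that and begin the first counter-clockwise stroke.

```bash
cat > s.py <<'E'
from h import *
o,A,p=pose();print("Mz %.3f"%o["moment"][2],"F",o["wrist_force"].round(1),"yaw %.3f"%np.arctan2(A[1,1],A[0,1]),"p",p.round(4),"g %.3f"%o["grip_width"],"t %.2f"%o["clock"], "tilt",A[2,1:].round(3))
E
python3 -m creep '[[0,-0.06,0,0,0,0,0],[0,0,0,-0.03,0,0,0],[0,0,0,-0.03,0,0,0],[0,0,0,-0.03,0,0,0],[0,0,0,-0.03,0,0,0],[0,0,0,-0.03,0,0,0],[0,0,0,-0.03,0,0,0],[0,0,0,0,0,0,0],[0,0,0,0,0,0,0],[0,0,0,0,0,0,0]]' 25
python3 s.py
```

```text
clock: 5.4
ee_pos: [0.5733, -0.2601, 0.1403]
ee_rot: [-23.8, 90.0, -103.2]
wrist_force: [-6.2, 1.0, 4.5]
grip_width: 0.104
Mz -0.111 F [-6.2  1.   4.5] yaw 0.185 p [ 0.5733 -0.2601  0.1403] g 0.104 t 5.40 tilt [-0.  0.]
```

```bash
python3 -m creep '[[0,-0.05,0,-0.03,0,0,0],[0,0,0,-0.01,0,0,0],[0,0,0,0,0,0,0],[0,0,0,0,0,0,0],[0,0,0,0,0,0,0],[0,0,0,0,0,0,0],[0,0,0,0,0,0,0],[0,0,0,0,0,0,0],[0,0,0,0,0,0,0],[0,0,0,0,0,0,0]]' >/dev/null
python3 s.py; python3 - <<'E'
from h import *
img,K,E=cam("wrist");cv2.imwrite("pics/w3.png",img[:,:,::-1])
E
python3 s.py
```

```text
Mz -0.228 F [-4.4  1.8  7.1] yaw 0.224 p [ 0.5733 -0.2601  0.1403] g 0.103 t 6.65 tilt [0.001 0.   ]
Mz -0.176 F [-5.3  3.2  6.8] yaw 0.224 p [ 0.5733 -0.2601  0.1403] g 0.102 t 6.70 tilt [0.001 0.   ]
```

View pics/w3.png

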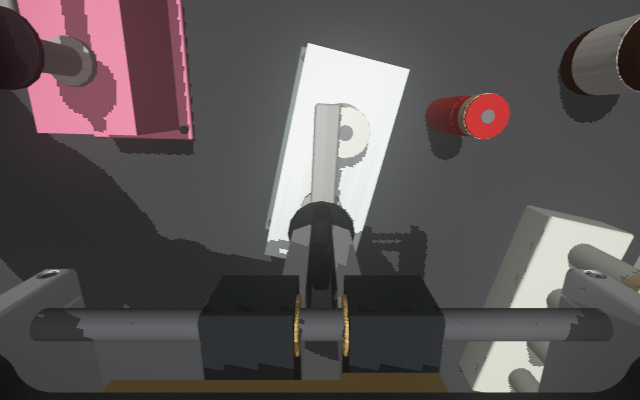

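The keeper follows the knob. It lags the tool by about 0.04 rad (bar tip at x≈326, base at 322), which agrees with Mz≈-0.2. I continue in small steps.

```bash
python3 -m creep '[[0,-0.05,0,-0.02,0,0,0],[0,0,0,-0.02,0,0,0],[0,0,0,-0.01,0,0,0],[0,0,0,0,0,0,0],[0,0,0,0,0,0,0],[0,0,0,0,0,0,0],[0,0,0,0,0,0,0],[0,0,0,0,0,0,0],[0,0,0,0,0,0,0],[0,0,0,0,0,0,0]]' >/dev/null
python3 s.py
```

```text
Mz -0.213 F [-1.8  1.6  7.2] yaw 0.275 p [ 0.5732 -0.2601  0.1403] g 0.105 t 7.95 tilt [0.001 0.001]
```

```bash
python3 -m creep '[[0,0,0,-0.02,0,0,0],[0,0,0,-0.02,0,0,0],[0,0,0,-0.01,0,0,0],[0,0,0,-0.01,0,0,0],[0,0,0,0,0,0,0],[0,0,0,0,0,0,0],[0,0,0,0,0,0,0],[0,0,0,0,0,0,0],[0,0,0,0,0,0,0],[0,0,0,0,0,0,0]]' >/dev/null
python3 s.py
```

```text
Mz -0.102 F [-1.1  1.8  7.1] yaw 0.335 p [ 0.5732 -0.2601  0.1403] g 0.105 t 9.20 tilt [0.001 0.001]
```

```bash
cat > s.py <<'E'
from h import *
M=[]
for i in range(2):
    o,A,p=pose();M.append(round(o["moment"][2],3));f=env.grab_frame("wrist")
o,A,p=pose();M.append(round(o["moment"][2],3))
cv2.imwrite("pics/s%.2f.png"%o["clock"],f["img"][:,:,::-1])
print("Mz %.3f"%np.mean(M),M,"F",o["wrist_force"].round(1),"yaw %.3f"%np.arctan2(A[1,1],A[0,1]),"p",p.round(4),"g %.3f"%o["grip_width"],"t %.2f"%o["clock"])
E
python3 -m creep '[[0,0,0,-0.02,0,0,0],[0,0,0,-0.02,0,0,0],[0,0,0,-0.01,0,0,0],[0,0,0,0,0,0,0],[0,0,0,0,0,0,0],[0,0,0,0,0,0,0],[0,0,0,0,0,0,0],[0,0,0,0,0,0,0],[0,0,0,0,0,0,0],[0,0,0,0,0,0,0]]' >/dev/null
python3 s.py
```

```text
Mz -0.176 [np.float64(-0.169), np.float64(-0.207), np.float64(-0.152)] F [-1.9  2.   5.6] yaw 0.385 p [ 0.5732 -0.2601  0.1403] g 0.104 t 10.55
```

```bash
python3 -m creep '[[0,0,0,-0.02,0,0,0],[0,0,0,-0.02,0,0,0],[0,0,0,-0.01,0,0,0],[0,0,0,0,0,0,0],[0,0,0,0,0,0,0],[0,0,0,0,0,0,0],[0,0,0,0,0,0,0],[0,0,0,0,0,0,0],[0,0,0,0,0,0,0],[0,0,0,0,0,0,0]]' >/dev/null
python3 s.py
```

```text
Mz -0.236 [np.float64(-0.206), np.float64(-0.231), np.float64(-0.272)] F [-1.8  2.   6.5] yaw 0.435 p [ 0.5732 -0.2601  0.1403] g 0.102 t 11.90
```

```bash
python3 -m creep '[[0,0,0,-0.02,0,0,0],[0,0,0,-0.02,0,0,0],[0,0,0,0,0,0,0],[0,0,0,0,0,0,0],[0,0,0,0,0,0,0],[0,0,0,0,0,0,0],[0,0,0,0,0,0,0],[0,0,0,0,0,0,0],[0,0,0,0,0,0,0],[0,0,0,0,0,0,0]]' >/dev/null
python3 s.py; ls -t pics|head -1
```

```text
Mz -0.319 [np.float64(-0.325), np.float64(-0.33), np.float64(-0.302)] F [-3.3  1.2  7. ] yaw 0.475 p [ 0.5732 -0.2601  0.1403] g 0.104 t 13.25
s13.25.png
```

Dead stop reached (0.32 N m at yaw 0.475). Now the reverse, clockwise.

```bash
python3 -m creep '[[0,0,0,0.06,0,0,0],[0,0,0,0.08,0,0,0],[0,0,0,0.08,0,0,0],[0,0,0,0.08,0,0,0],[0,0,0,0.08,0,0,0],[0,0,0,0.08,0,0,0],[0,0,0,0.08,0,0,0],[0,0,0,0.08,0,0,0],[0,0,0,0.06,0,0,0],[0,0,0,0,0,0,0]]' >/dev/null
python3 s.py
```

```text
Mz 0.174 [np.float64(0.174), np.float64(0.177), np.float64(0.171)] F [-2.7  0.7  6.1] yaw -0.205 p [ 0.5732 -0.2601  0.1403] g 0.108 t 14.60
```

```bash
python3 -m creep '[[0,0,0,0.02,0,0,0],[0,0,0,0.02,0,0,0],[0,0,0,0.02,0,0,0],[0,0,0,0,0,0,0],[0,0,0,0,0,0,0],[0,0,0,0,0,0,0],[0,0,0,0,0,0,0],[0,0,0,0,0,0,0],[0,0,0,0,0,0,0],[0,0,0,0,0,0,0]]' >/dev/null
python3 s.py
```

```text
Mz 0.202 [np.float64(0.238), np.float64(0.2), np.float64(0.168)] F [-1.9  1.1  6.8] yaw -0.265 p [ 0.5732 -0.2601  0.1403] g 0.105 t 15.95
```

```bash
python3 -m creep '[[0,0,0,0.02,0,0,0],[0,0,0,0.02,0,0,0],[0,0,0,0.02,0,0,0],[0,0,0,0,0,0,0],[0,0,0,0,0,0,0],[0,0,0,0,0,0,0],[0,0,0,0,0,0,0],[0,0,0,0,0,0,0],[0,0,0,0,0,0,0],[0,0,0,0,0,0,0]]' >/dev/null
python3 s.py
```

```text
Mz 0.161 [np.float64(0.144), np.float64(0.172), np.float64(0.167)] F [-2.5  1.6  7.1] yaw -0.325 p [ 0.5732 -0.2601  0.1403] g 0.103 t 17.30
```

```bash
python3 -m creep '[[0,0,0,0.02,0,0,0],[0,0,0,0.02,0,0,0],[0,0,0,0.02,0,0,0],[0,0,0,0,0,0,0],[0,0,0,0,0,0,0],[0,0,0,0,0,0,0],[0,0,0,0,0,0,0],[0,0,0,0,0,0,0],[0,0,0,0,0,0,0],[0,0,0,0,0,0,0]]' >/dev/null
python3 s.py
```

```text
Mz 0.313 [np.float64(0.28), np.float64(0.334), np.float64(0.326)] F [-1.5  0.9  7. ] yaw -0.385 p [ 0.5733 -0.2601  0.1403] g 0.103 t 18.65
```

Clockwise dead stop at about -0.33. Now the next counter-clockwise stroke, which I can take in one go only up to the guaranteed range.

```bash
python3 -m creep '[[0,0,0,-0.06,0,0,0],[0,0,0,-0.08,0,0,0],[0,0,0,-0.08,0,0,0],[0,0,0,-0.08,0,0,0],[0,0,0,-0.08,0,0,0],[0,0,0,-0.08,0,0,0],[0,0,0,-0.08,0,0,0],[0,0,0,-0.06,0,0,0],[0,0,0,-0.04,0,0,0],[0,0,0,0,0,0,0]]' >/dev/null
python3 s.py
```

```text
Mz -0.005 [np.float64(0.02), np.float64(-0.014), np.float64(-0.021)] F [-2.8  1.8  6. ] yaw 0.255 p [ 0.5732 -0.2601  0.1403] g 0.102 t 20.00
```

Mz≈0, so it has broken free. I check that the keeper is following.

View pics/s20.00.png

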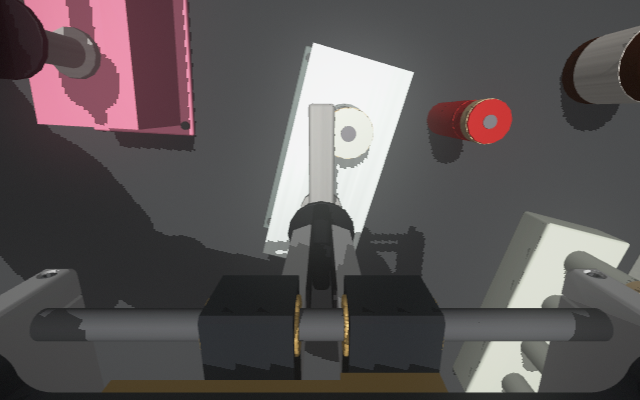

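The keeper bar is centred on the tool at x≈321, with no lag. I go just past the old stop and check again.

```bash
python3 -m creep '[[0,0,0,-0.03,0,0,0],[0,0,0,-0.03,0,0,0],[0,0,0,-0.03,0,0,0],[0,0,0,-0.03,0,0,0],[0,0,0,-0.03,0,0,0],[0,0,0,-0.03,0,0,0],[0,0,0,-0.03,0,0,0],[0,0,0,-0.01,0,0,0],[0,0,0,0,0,0,0],[0,0,0,0,0,0,0]]' >/dev/null
python3 s.py
```

```text
Mz -0.026 [np.float64(-0.033), np.float64(-0.022), np.float64(-0.022)] F [-2.3  1.5  6.5] yaw 0.475 p [ 0.5733 -0.2601  0.1403] g 0.104 t 21.35
```

```bash
python3 -m creep '[[0,0,0,-0.06,0,0,0],[0,0,0,-0.1,0,0,0],[0,0,0,-0.1,0,0,0],[0,0,0,-0.1,0,0,0],[0,0,0,-0.12,0,0,0],[0,0,0,-0.12,0,0,0],[0,0,0,-0.12,0,0,0],[0,0,0,-0.1,0,0,0],[0,0,0,-0.06,0,0,0],[0,0,0,0,0,0,0]]' >/dev/null
python3 s.py; python3 -c "
from h import *
print(env.get_obs()['joint_positions'].round(0))"
```

```text
Mz 0.039 [np.float64(0.037), np.float64(0.061), np.float64(0.019)] F [-1.7  2.5  6.3] yaw 1.355 p [ 0.5732 -0.2601  0.1403] g 0.107 t 22.70
[ 45.  28. -35. 100.  18.  58.  81.]
```

```bash
python3 -m creep '[[0,0,0,0,0,0,0.3],[0,0,0,0,0,0,0.3],[0,0,0,0,0,0,0.3],[-0.5,0,0,0,0,0,0.3],[-2.5,0,0,0,0,0,0.3],[-4,0,0,0,0,0,0.5],[-4,0,0,0.15,0,0,0.6],[-4,0,0,0.17,0,0,0.6],[0,0,0,0.17,0,0,0.6],[0,0,0,0.17,0,0,0.6]]' >/dev/null
python3 s.py
python3 -m creep '[[0,0,0,0.14,0,0,0.65],[0,0,0,0.14,0,0,0.65],[0,0,0,0.14,0,0,0.65],[0,0,0,0.14,0,0,0.65],[0,0,0,0.135,0,0,0.65],[0,0,-2.2,0,0,0,0.65],[0,0,-2.2,0,0,0,0.65],[0,0,-2.2,0,0,0,0.65],[0,0,0,0,0,0,0.65],[0,0,0,0,0,0,0.65]]' 
python3 - <<'E'
from h import *
plan([.5736,-.194,.29],[1,0])
img,K,E=cam("wrist");cv2.imwrite("pics/w5.png",img[:,:,::-1])
print(proj(K,E,[.5736,-.194,.122]),proj(K,E,[.5896,-.194,.122]),proj(K,E,[.5736,-.178,.122]),proj(K,E,[.5736,-.210,.122]))
img,K,E=cam("top");cv2.imwrite("pics/top5.png",cv2.resize(img[140:220,380:510],None,fx=6,fy=6)[:,:,::-1])
E
```

```text
Mz -0.010 [np.float64(-0.018), np.float64(-0.029), np.float64(0.016)] F [ 0.2 -0.4 -0.6] yaw 0.692 p [ 0.5726 -0.26    0.29  ] g 0.603 t 24.05
clock: 25.3
ee_pos: [0.5726, -0.1944, 0.2896]
ee_rot: [16.9, 90.0, -73.2]
wrist_force: [1.3, -0.2, -0.1]
grip_width: 0.648
turn [-0.0003  0.0004 -0.0001]
turn [ 3.1413e+00 -2.0000e-04 -6.0000e-04]
t 25.3 p [ 0.5726 -0.1944  0.2896] shift cm [-0.04  0.1  -0.04] q [ 33.  16. -26.  94.   7.  71.   6.] M [-0.08  -0.07   0.034] F [ 1.3 -0.2 -0.1] g 0.648
tool y [ 1. -0.  0.] z [-0. -1.  0.]
[321.65707145 180.02752092] [335.40367068 180.02370599] [321.66078107 166.43154831] [321.65344993 193.30062858]
```

View pics/w5.png

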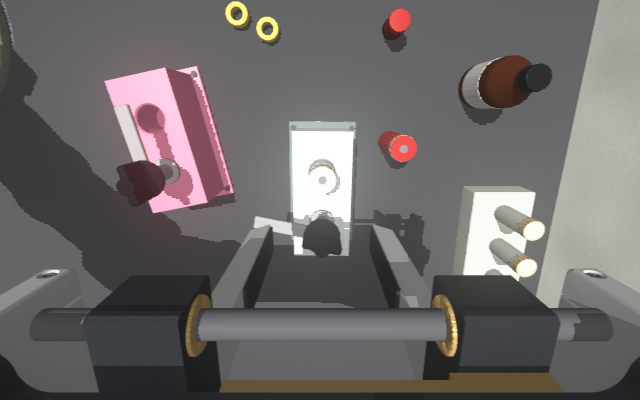

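The cartridge top is at (322,180), which matches the prediction, and the keeper has swung left to (265,222), clear of it. I descend and grip.

```bash
python3 -m creep '[[5,0.1,-0.04,0,0,0,0.65],[5,0,0,0,0,0,0.65],[5,0,0,0,0,0,0.65],[3.3,0,0,0,0,0,0.65],[2,0,0,0,0,0,0.65],[0,0,0,0,0,0,0.65],[0,0,0,0,0,0,0.2],[0,0,0,0,0,0,0.2],[0,0,0,0,0,0,0.2],[0,0,0,0,0,0,0.2]]' 20
python3 - <<'E'
from h import *
o=env.get_obs();print(o["moment"])
img,K,E=cam("wrist");cv2.imwrite("pics/w6.png",img[:,:,::-1])
E
```

```text
clock: 26.65
ee_pos: [0.5739, -0.1939, 0.0872]
ee_rot: [66.7, 89.9, -23.3]
wrist_force: [-1.3, -0.2, 6.7]
grip_width: 0.336
[-0.020218    0.20522528 -0.03769141]
```

View pics/w6.png

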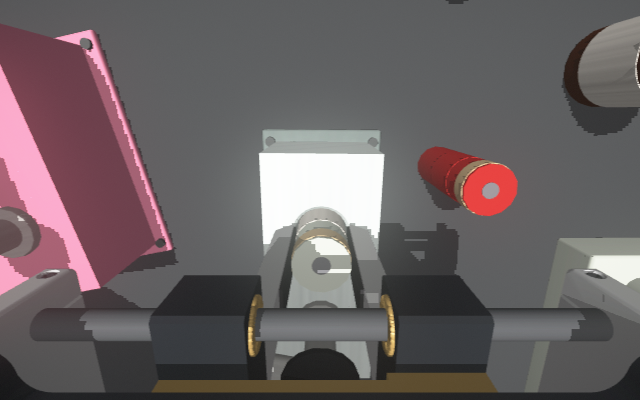

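```bash
python3 -m creep '[[-0.5,0,0,0,0,0,0.2],[-1,0,0,0,0,0,0.2],[-1.5,0,0,0,0,0,0.2],[-2,0,0,0,0,0,0.2],[-2,0,0,0,0,0,0.2],[-2,0,0,0,0,0,0.2],[-2,0,0,0,0,0,0.2],[-2,0,0,0,0,0,0.2],[0,0,0,0,0,0,0.2],[0,0,0,0,0,0,0.2]]' 20
python3 - <<'E'
from h import *
plan([.5007,.1274,.22],[1,0])
img,K,E=cam("scene");cv2.imwrite("pics/sc7.png",img[:,:,::-1])
E
```

```text
clock: 27.95
ee_pos: [0.5733, -0.1937, 0.216]
ee_rot: [-103.1, 90.0, 166.9]
wrist_force: [-0.4, -0.2, -1.2]
grip_width: 0.335
turn [-0.001  -0.0001  0.0006]
turn [3.1406e+00 1.0000e-03 2.0000e-04]
t 27.95 p [ 0.5733 -0.1937  0.216 ] shift cm [ -0.39  -7.29 -32.1 ] q [ 33.  19. -25.  99.   9.  63.   5.] M [ 0.004 -0.081 -0.007] F [-0.4 -0.2 -1.2] g 0.335
tool y [ 1.    -0.001 -0.001] z [-0.001 -1.    -0.   ]
```

View pics/sc7.png

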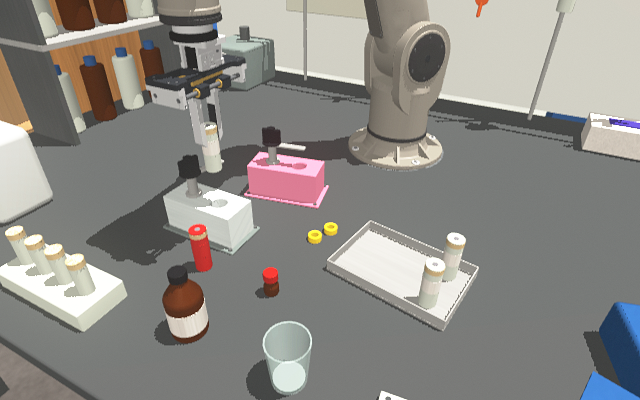

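The cartridge is out and hangs upright in the gripper at (211,148), and the bore at (218,200) is empty. I move it over the tray.

```bash
python3 -m creep '[[0,-0.3,-1.5,0,0,0,0.2],[0,-0.7,-3,0,0,0,0.2],[0,-0.9,-4,0,0,0,0.2],[0,-0.9,-4,0,0,0,0.2],[0,-1,-4.5,0,0,0,0.2],[0,-1,-4.5,0,0,0,0.2],[0,-0.9,-4,0,0,0,0.2],[0,-0.7,-3,0,0,0,0.2],[0,-0.5,-2.1,0,0,0,0.2],[0,-0.39,-1.5,0,0,0,0.2]]' 20
python3 - <<'E'
from h import *
plan([.5007,.1274,.0615],[1,0])
E
```

```text
clock: 29.25
ee_pos: [0.5, 0.1289, 0.2162]
ee_rot: [-92.9, 90.0, 177.2]
wrist_force: [-0.1, -0.4, -0.8]
grip_width: 0.333
turn [ 0.0005 -0.      0.0006]
turn [-3.1411e+00 -1.0000e-03 -0.0000e+00]
t 29.25 p [0.5    0.1289 0.2162] shift cm [15.47  0.08  0.15] q [ 11.  12. -36. 110.   8.  61. -29.] M [-0.079 -0.133 -0.07 ] F [-0.1 -0.4 -0.8] g 0.333
tool y [ 1.     0.    -0.001] z [ 0. -1. -0.]
```

Lower to about 2 mm short of the floor, then check.

```bash
python3 -m creep '[[1.5,0.08,0.15,0,0,0,0.2],[3,0,0,0,0,0,0.2],[3,0,0,0,0,0,0.2],[3,0,0,0,0,0,0.2],[2,0,0,0,0,0,0.2],[1.5,0,0,0,0,0,0.2],[0.8,0,0,0,0,0,0.2],[0.5,0,0,0,0,0,0.2],[0,0,0,0,0,0,0.2],[0,0,0,0,0,0,0.2]]' 20
python3 - <<'E'
from h import *
img,K,E=cam("scene");cv2.imwrite("pics/sc8.png",cv2.resize(img[150:350,280:520],None,fx=3,fy=3,interpolation=cv2.INTER_CUBIC)[:,:,::-1])
E
```

```text
clock: 30.5
ee_pos: [0.5022, 0.1259, 0.064]
ee_rot: [101.9, 89.9, 11.9]
wrist_force: [0.1, -0.2, -2.1]
grip_width: 0.334
```

View pics/sc8.png

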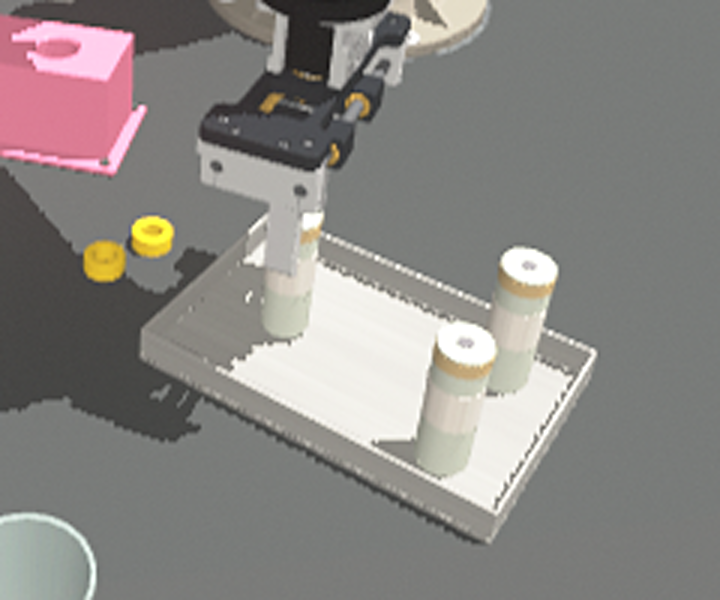

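The cartridge is inside the empty half of the tray, at crop (288,320), just above the floor. I ease it down.

```bash
python3 -m creep '[[0.06,0,0,0,0,0,0.2],[0.06,0,0,0,0,0,0.2],[0.06,0,0,0,0,0,0.2],[0.05,0,0,0,0,0,0.2],[0.05,0,0,0,0,0,0.2],[0.05,0,0,0,0,0,0.2],[0,0,0,0,0,0,0.2],[0,0,0,0,0,0,0.2],[0,0,0,0,0,0,0.2],[0,0,0,0,0,0,0.2]]' 20
```

```text
clock: 31.8
ee_pos: [0.5018, 0.1258, 0.0602]
ee_rot: [168.0, 90.0, 77.9]
wrist_force: [0.4, 0.3, -0.3]
grip_width: 0.337
```

```bash
python3 -m creep '[[0.04,0,0,0,0,0,0.2],[0.04,0,0,0,0,0,0.2],[0,0,0,0,0,0,0.2],[0,0,0,0,0,0,0.2],[0,0,0,0,0,0,0.2],[0,0,0,0,0,0,0.2],[0,0,0,0,0,0,0.2],[0,0,0,0,0,0,0.2],[0,0,0,0,0,0,0.2],[0,0,0,0,0,0,0.2]]' 20
```

```text
clock: 33.05
ee_pos: [0.502, 0.126, 0.0601]
ee_rot: [70.8, 90.0, -19.3]
wrist_force: [-4.4, -1.2, 15.6]
grip_width: 0.339
```

Contact (15.6 N up). I back off 0.5 mm, release and rise.

```bash
python3 -m creep '[[-0.06,0,0,0,0,0,0.2],[0,0,0,0,0,0,0.38],[0,0,0,0,0,0,0.44],[0,0,0,0,0,0,0.55],[0,0,0,0,0,0,0.65],[0,0,0,0,0,0,0.65],[-1,0,0,0,0,0,0.65],[-2,0,0,0,0,0,0.65],[-4,0,0,0,0,0,0.65],[-4,0,0,0,0,0,0.65]]' 20
python3 -m creep '[[-4,0,0,0,0,0,0.65],[-4,0,0,0,0,0,0.65],[-4,0,0,0,0,0,0.65],[0,0,5,0,0,0,0.65],[0,0,5,0,0,0,0.65],[0,0,5,0,0,0,0.65],[0,0,0,0,0,0,0.65],[0,0,0,0,0,0,0.65],[0,0,0,0,0,0,0.65],[0,0,0,0,0,0,0.65]]'
python3 - <<'E'
from h import *
img,K,E=cam("scene");cv2.imwrite("pics/sc9.png",img[:,:,::-1])
img,K,E=cam("top");cv2.imwrite("pics/top9.png",img[:,:,::-1])
E
```

```text
clock: 34.3
ee_pos: [0.5016, 0.126, 0.1717]
ee_rot: [-160.2, 90.0, 109.7]
wrist_force: [0.7, -0.9, -0.3]
grip_width: 0.649
clock: 35.55
ee_pos: [0.5017, -0.0232, 0.2901]
ee_rot: [159.2, 90.0, 69.2]
wrist_force: [0.6, 0.7, -0.4]
grip_width: 0.651
```

View pics/sc9.png

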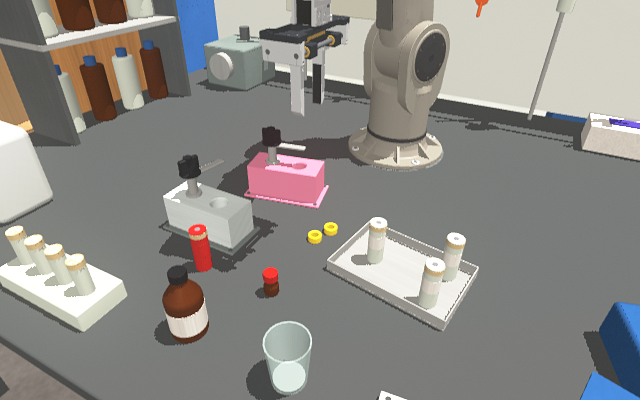

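View pics/top9.png

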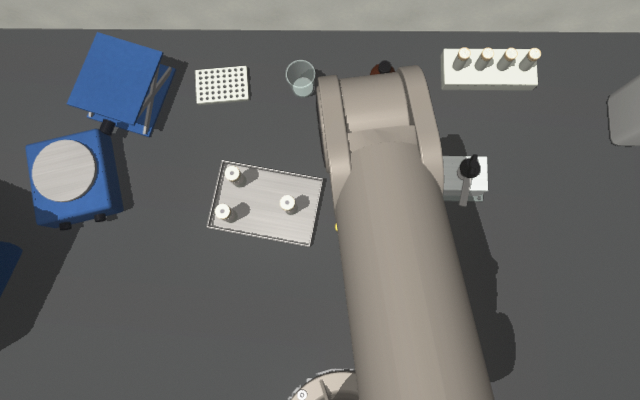

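The scene view shows the cartridge upright in the tray at (377,240), the used ones unmoved at (454,257) and (432,283), and the vial unmoved at (271,282). The keeper is swung out at (212,163), and the top view shows it pointing to (464,200). The arm touches nothing.

```bash
python3 -c "
from cell import env
print(env.job_done())"
```

```text
the job is handed in; nothing more can be done
None
```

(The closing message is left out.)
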